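# Zero the batch counter and find the tin with the steel blank by feel

### The job

Get the marking station ready for its next batch: first turn the batch counter's pointer knob anticlockwise all the way back to its zero stop (red mark). Then heft the three identical closed tins on the mat one at a time to find the one with the steel blank, by far the heaviest; keep the tins upright, set lighter ones back upright on the mat, and leave everything else where it is. Finish while holding the heaviest tin still and upright in the gripper, about 20 cm above the desk; do not put it down.

Things in the scene. Friction and masses are not known exactly. Their poses are not given: they have to be found in the camera images.
- reset_knob (a joint): angle of the counter's pointer knob: 0 at the zero stop, growing clockwise seen from above, up to 1.5 rad; it starts between 0.6 and 1.35. Turn it anticlockwise to 0. It stays where it is left, light friction (0.05 N m), hard stop at 0.
- knob_grip (a point): centre of the knob's grip bar, on the knob's vertical axis, 107 mm above the desk. The point turns with the knob, its x axis along the bar: black, 46 mm long, 14 mm wide, top 119 mm above the desk, red pointer line on its local -x end, on a round skirt 52 mm across whose top is 96 mm above the desk.
- counter: batch counter: grey box 72 x 70 mm, 88 mm high, fixed to the desk, white dial and pointer knob on top; origin at the centre of its underside, z up, its front with the count window faces local -x. The red zero mark lies at local -x from the knob's axis, the short steel stop pin beside it.
- mat: black rubber mat, 86 x 276 mm (local x, y), 4 mm thick, fixed on the desk; origin at the centre of its underside. The tins stand in a row along its y axis about 100 mm apart. (To the left, between the arm's start and the work, stands a monitor screen, its top 0.53 m above the desk, from about x 0.46, y 0.22 to x 0.06, y 0.63.)
- tin_a: one of three identical closed tins, aluminium with a dark lid: round, upright, straight-sided, 56 mm across, 70 mm high, origin at the centre of its underside, z up. Which one is heavy differs from run to run and cannot be seen: with the steel blank a tin weighs 0.55 to 0.72 kg, with a plastic one 0.18 to 0.28 kg. The blank inside is loose by a few mm.
- tin_b: one of three identical closed tins, aluminium with a dark lid: round, upright, straight-sided, 56 mm across, 70 mm high, origin at the centre of its underside, z up. Which one is heavy differs from run to run and cannot be seen: with the steel blank a tin weighs 0.55 to 0.72 kg, with a plastic one 0.18 to 0.28 kg. The blank inside is loose by a few mm.
- tin_c: one of three identical closed tins, aluminium with a dark lid: round, upright, straight-sided, 56 mm across, 70 mm high, origin at the centre of its underside, z up. Which one is heavy differs from run to run and cannot be seen: with the steel blank a tin weighs 0.55 to 0.72 kg, with a plastic one 0.18 to 0.28 kg. The blank inside is loose by a few mm.
- pin_magazine: bystander: black pin magazine with upright pins, 52 x 143 x 105 mm high, loose; origin at the centre of its underside
- spacer_block: bystander: aluminium block 25 x 40 x 40 mm, loose; origin at the centre of its underside
- usb_stick: bystander: black USB stick 17 x 48 x 8 mm, loose; origin at the centre of its underside
- tape: bystander: roll of black tape, 53 mm across, 19 mm high, loose; origin at the centre of its underside

How it is judged:
By the outcome, as a careful person would: the job done as asked, in the order asked, and still so for the second after the job is handed in, while the arm keeps its last pose, push and grip.
It also fails if it takes over 72 s, if anything falls off the work surface, if the arm or the gripper's body presses on something with over 40 N, if the wrist force passes 120 N, or if a joint passes its speed limit or range.

### The arm

A 6-joint arm with a two-finger parallel gripper is mounted at the origin on a cart in front of the work surface, level with it; the furniture and walls round the work are solid. World frame = base frame: x ahead of the robot, y to its left, z up, the work surface at z = 0. Lengths are in m, angles in rad, forces in N, time in s.
With the tool pointing down it reaches from about 0.25 to 0.8 m from the base axis. Payload 8.5 kg.
Tool frame: the origin (TCP) lies at the very end of the fingers, on their centre line; the grasp point (between the pads) lies manip.grasp_offset behind it (manip.grasp_offset is the distance from the TCP to the grasp point, in m); z points along the fingers, y is the line along which they close (so a half turn about z gives the same grasp; the last joint's range is limited). The gripper opens to 85 mm and grips with 20 to 120 N. Pads are 22 mm wide; open, the fingers measure 114 mm over their backs; the gripper's body (76 mm by 85 mm) begins 54 mm behind the grasp point. The pads swing forward as they close: fully open they stand 13 mm farther back than shut.
Start: joints at [-1.271, 0.238, -0.013, 1.319, 0, 1.571], TCP at [0.155, -0.502, 0.231] pointing down, gripper open.
Joint ranges: [-2.66, 2.66], [-1.03, 1.9], [-1.14, 1.46], [-1.82, 2.27], [-1.45, 1.34], [-3.14, 3.14]. Speed limits (rad/s): [2.22, 2.22, 2.79, 3.14, 3.14, 3.14].

### API

Orientations are given as a unit quaternion [w, x, y, z].
In Python, from cell import manip gives the robot as it stands.
- The arm moves only by the tool step_arm, never from a script. Its argument "motion" is one flat list of numbers, 7 for each row, row after row: the shift along the tool's x, y, z in cm, then the turn, a rotation vector about the tool's x, y, z in rad, then the opening, from 0 (shut) to 1 (fully open). In form: [tx, ty, tz, ax, ay, az, jaw, tx, ty, tz, ax, ay, az, jaw, ...]. A call has 1 to 20 rows; each row shifts and turns the commanded pose from where the row before left it, along the tool's axes as they then stand; what a row does not reach is not made up. A row lasts 1/10 s, in which the tool goes at most 50 mm and 8.59 degrees, less where a joint would pass 70% of its speed; a pose out of reach is approached as far as the arm can. A call with a gripper value outside its range is refused whole. The fingers move at their own pace and stop on an object; "grip_force" is the grip in N (left out, the last holds). Time passes only in rows, so rows that do not move let the fingers close. It gives the time, the measured TCP pose, the force, the opening and the grip force at its end, in the units of the state.
- manip.observe(): the state, without advancing time (a new reading comes with each control period).
- manip.camera(name): name is "side" or "top" or "wrist"; returns a dict with "pixels" (384x512x3 uint8, red, green, blue), "fx", "fy", "cx", "cy" (pixels), "R" (3x3) and "t" (3): a world point X has camera coordinates R X + t. Camera axes: x right, y down, z forward; pixel columns grow to the right and rows downward; lengths in m; the calibration is good to about 2 mm. A picture is of the moment at which its call begins. There is no depth.
- manip.job_done(): hands the job in; it is judged then, once.
Trained networks look in a picture, given as the dict that the camera call returned (one of the last four; its "shot" number tells which), for a name from the list of things; names that differ only in an ending like _2 or _b are one class to them, and where a whole thing is asked for, a point or a joint stands for the part that bears it (a point fixed in the world has none). Each returns a list of dicts, best first, with "conf" (0 to 1); they miss things now and then, are a little off and sometimes report something else, mostly with a low value. They report only what shows in the picture. A call takes as long as a camera call.
- manip.find_in(label, picture): "point" ([x, y, z] in m, in world coordinates, good to about 4 mm: the middle of the surface that is visible of it).
- manip.trace(label, picture): "pixels" (384x512 bool, what is visible of it).
The state is a dict: "time_s": time; "joint_positions": joint angles; "joint_velocities": joint speeds; "tau": joint torques, N m; "eef_pos": TCP position; "ee_rot": TCP orientation; "wrist_force": force on the tool from outside, world axes, zero at the start; "wrist_torque": the same for the moment, N m; "finger_gap": opening from 0.0 (shut) to 1.0 (fully open); "gripper_force": force on a finger pad.
Only numpy, scipy, OpenCV 4.12 (cv2) and the standard library are available. Lean on these libraries where they do the work, as an engineer would, in place of code of your own. Each camera call takes 0.05 s, during which the arm holds its last target. There are 200 camera calls.

## Working session

There is one attempt and no reset: what is moved stays moved. The work goes in short steps, Python scripts to look and compute and a tool call to move; the robot and the scene stay as the last step left them, time stands still between calls to the robot, and variables do not carry over. Pictures are saved under pics/ and viewed, at most 12 in all, crops included, and the job is handed in when it is done.

Besides the shell and the picture viewer there is one more tool, called after "Call:" in YAML: its name, and indented under it one key for each argument. step_arm: Moves the arm, as the interface text tells. Its arguments: {"type":"object","properties":{"motion":{"type":"array"},"grip_force":{"type":"number"}},"required":["motion"]}

```bash
ls; mkdir -p pics
cat > h.py <<'E'
from cell import manip
import numpy as np, cv2
np.set_printoptions(precision=4,suppress=True)
E
python3 - <<'E'
from h import *
print(manip.grasp_offset); s=manip.observe()
for k in s: print(k,np.array(s[k]))
ims=[]
for n in ["top","side"]:
    p=manip.camera(n); cv2.imwrite(f"pics/{n}0.png",p["pixels"][:,:,::-1])
    print(n,p["fx"],p["R"],p["t"])
    for l in ["knob_grip","counter","mat","tin_a","pin_magazine","spacer_block","usb_stick","tape"]:
        print(l,[(np.array(d["point"]),round(d["conf"],2)) for d in manip.find_in(l,p)][:4])
E
```

```text
pics
0.0187
time_s 0.0
joint_positions [-1.2711  0.2388 -0.0142  1.3192  0.      1.5708]
joint_velocities [ 0.001   0.0003 -0.0007 -0.0001 -0.0011  0.0011]
tau [  0.     -53.8781  34.6435   0.0186  -0.0001   0.    ]
eef_pos [ 0.1549 -0.5012  0.2307]
ee_rot [-0.0007  0.9888  0.1493 -0.0001]
wrist_force [ 0.9121  0.1393 -0.0276]
wrist_torque [ 0.0003 -0.0497 -0.0005]
gripper_force 0.0
finger_gap 0.9949733136996477
top 379.71788585354136 [[-0.015  -0.9999 -0.0011]
 [-0.9871  0.0149 -0.1594]
 [ 0.1594 -0.0013 -0.9872]] [-0.2557  0.6221  0.9026]
knob_grip [(array([ 0.5581, -0.0724,  0.0948]), 0.62)]
counter [(array([ 0.5556, -0.0822,  0.0881]), 0.87)]
mat [(array([ 0.5647, -0.2067,  0.0062]), 0.75)]
tin_a [(array([ 0.6654, -0.1834,  0.0707]), 0.93), (array([ 0.568 , -0.206 ,  0.0757]), 0.9), (array([ 0.4822, -0.2262,  0.0739]), 0.68), (array([ 0.5592, -0.074 ,  0.0938]), 0.57)]
pin_magazine [(array([ 0.7477, -0.2506,  0.0747]), 0.8), (array([ 0.5596, -0.068 ,  0.0932]), 0.52)]
spacer_block [(array([ 0.4679, -0.4666,  0.0421]), 0.79)]
usb_stick [(array([ 0.558 , -0.0724,  0.0958]), 0.54), 
[... 300 characters left out ...]
08,  0.1044]), 0.8), (array([ 0.4629, -0.4748,  0.0318]), 0.66)]
counter [(array([ 0.5483, -0.0999,  0.0662]), 0.93), (array([ 0.6517, -0.2016,  0.0509]), 0.56)]
mat [(array([ 0.5534, -0.2289,  0.0039]), 0.95), (array([ 0.552 , -0.0758,  0.1024]), 0.5), (array([ 0.7392, -0.2669,  0.054 ]), 0.31)]
tin_a [(array([ 0.6553, -0.1997,  0.0538]), 0.65), (array([ 0.4775, -0.2457,  0.0497]), 0.65), (array([ 0.5623, -0.2269,  0.0504]), 0.57)]
pin_magazine [(array([ 0.7389, -0.2674,  0.0522]), 0.56)]
spacer_block [(array([ 0.4638, -0.4719,  0.0313]), 0.82)]
usb_stick [(array([ 0.4335, -0.3672,  0.0109]), 0.74)]
tape [(array([ 0.5544, -0.4466,  0.0143]), 0.9), (array([ 0.4636, -0.4744,  0.032 ]), 0.17)]
```

View pics/top0.png

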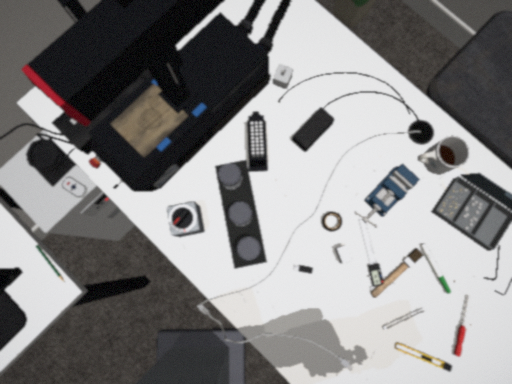

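View pics/side0.png

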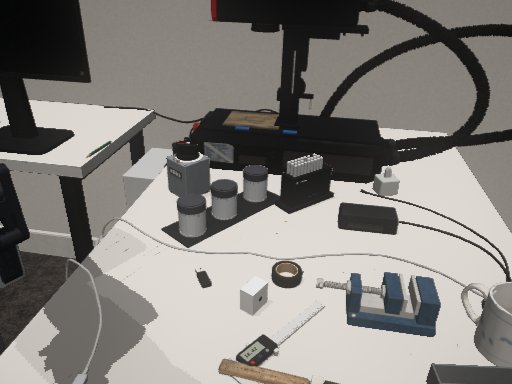

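The top view shows the counter at (183,217) and the tins at (231,175), (240,213) and (247,247), with the magazine at (257,142) just past the far tin. Next I'll measure them precisely.

```bash
cat >> h.py <<'E'
def ray(p,u,v,z):
    R,t=np.array(p["R"]),np.array(p["t"]); c=-R.T@t
    d=R.T@np.array([(u-p["cx"])/p["fx"],(v-p["cy"])/p["fy"],1]); return c+d*(z-c[2])/d[2]
def proj(p,X):
    q=np.array(p["R"])@np.array(X)+p["t"]; return np.array([p["fx"]*q[0]/q[2]+p["cx"],p["fy"]*q[1]/q[2]+p["cy"]])
E
python3 - <<'E'
from h import *
p=manip.camera("top")
im=p["pixels"]
for l in ["tin_a","mat","counter","knob_grip"]:
    for d in manip.trace(l,p)[:4]:
        m=d["pixels"].astype(np.uint8); 
        c=max(cv2.findContours(m,0,2)[0],key=cv2.contourArea); r=cv2.minAreaRect(c)
        z={"tin_a":.07,"mat":.004,"counter":.088,"knob_grip":.107}[l]
        box=cv2.boxPoints(r); W=[ray(p,*b,z)[:2] for b in box]
        e=[W[1]-W[0],W[2]-W[1]]
        print(l,round(d["conf"],2),m.sum(),r[0],ray(p,*r[0],z)[:2],[(round(np.linalg.norm(q),3),round(np.arctan2(q[1],q[0]),3)) for q in e])
x0,y0=160,190
red=(im[:,:,0].astype(int)-im[:,:,1]>50)
ys,xs=np.nonzero(red[y0:y0+55,x0:x0+50]); print(np.c_[xs+x0,ys+y0].tolist())
a=cv2.resize(im[190:240,155:215],None,fx=8,fy=8,interpolation=cv2.INTER_CUBIC)
cv2.imwrite("pics/crop1.png",a[:,:,::-1])
E
```

```text
tin_a 0.84 482 (228.5, 175.5) [ 0.6638 -0.1806] [(np.float64(0.057), np.float64(-1.586)), (np.float64(0.063), np.float64(3.136))]
tin_a 0.7 391 (248.0, 248.0) [ 0.4854 -0.2273] [(np.float64(0.053), np.float64(-1.586)), (np.float64(0.048), np.float64(3.128))]
tin_a 0.56 456 (239.5, 213.5) [ 0.5689 -0.2073] [(np.float64(0.056), np.float64(-1.586)), (np.float64(0.056), np.float64(3.132))]
mat 0.56 2073 (240.36398315429688, 213.7519989013672) [ 0.5756 -0.2055] [(np.float64(0.091), np.float64(-1.401)), (np.float64(0.278), np.float64(-2.975))]
counter 0.63 1124 (184.64866638183594, 218.8918914794922) [ 0.556  -0.0777] [(np.float64(0.084), np.float64(-1.418)), (np.float64(0.081), np.float64(-2.967))]
counter 0.3 360 (181.40000915527344, 217.30001831054688) [ 0.5599 -0.0699] [(np.float64(0.05), np.float64(-1.112)), (np.float64(0.05), np.float64(-2.671))]
knob_grip 0.77 365 (181.8000030517578, 217.9000244140625) [ 0.5565 -0.075 ] [(np.float64(0.05), np.float64(-0.446)), (np.float64(0.048), np.float64(-2.046))]
[[178, 217], [176, 218], [177, 218], [178, 218], [179, 218], [176, 219], [177, 219], [178, 219], [179, 219], [175, 220], [176, 220], [177, 220], [178, 220], [174, 221], [175, 221], [176, 221], [177, 221], [174, 222], [175, 222], [176, 222], [174, 223], [175, 223]]
```

View pics/crop1.png

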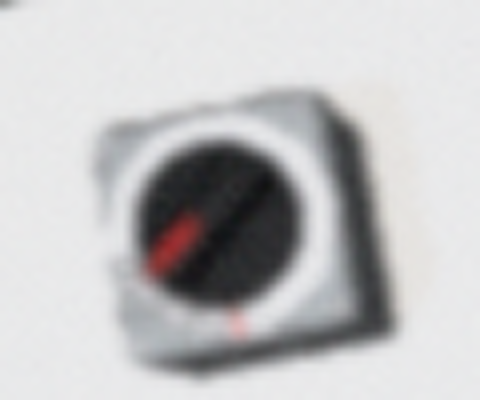

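The top crop shows the red zero mark at crop (238,322). The pointer line runs from about (150,272) to (190,222), so the knob sits roughly 0.85 rad clockwise of zero. I'll move to a point above the knob.

Call:
step_arm:
  motion: [3.2,-1.8,0,0,0,0,1,3.2,-1.8,0,0,0,0,1,3.2,-1.8,0,0,0,0,1,3.2,-1.8,0,0,0,0,1,3.2,-1.8,0,0,0,0,1,3.2,-1.8,0,0,0,0,1,3.2,-1.8,0,0,0,0,1,3.2,-1.8,0,0,0,0,1,3.2,-1.8,0,0,0,0,1,3.2,-1.8,0,0,0,0,1,3.2,-1.8,0,0,0,0,1,3.2,-1.8,0,0,0,0,1,3.2,-1.8,0,0,0,0,1,3.2,-1.8,0,0,0,0,1,3.2,-1.8,0,0,0,0,1,3.2,-1.8,0,0,0,0,1,0,0,0,0,0,-0.1,1]

```text
time_s: 2.85
eef_pos: [0.5617, -0.0723, 0.2307]
ee_rot: [-0.0, 0.98, 0.2, 0.0]
wrist_force: [-0.3, -0.4, -0.8]
finger_gap: 1.002
gripper_force: 0.0
```

```bash
cat >> h.py <<'E'
from scipy.spatial.transform import Rotation as Ro
def state():
    s=manip.observe(); q=s["ee_rot"]; R=Ro.from_quat([q[1],q[2],q[3],q[0]]).as_matrix()
    print("t",s["time_s"],"pos",np.array(s["eef_pos"]),"yawx",np.arctan2(R[1,0],R[0,0]),"z",R[:,2],"j",np.array(s["joint_positions"]),"F",np.array(s["wrist_force"]),"gap",s["finger_gap"])
    return np.array(s["eef_pos"]),R
def go(X):
    e,R=state(); print("tool cm",100*R.T@(np.array(X)-e))
E
python3 - <<'E'
from h import *
state()
p=manip.camera("wrist"); cv2.imwrite("pics/w1.png",p["pixels"][:,:,::-1])
t=manip.camera("top")
print("mag/counter pts",[(l,[(np.array(d["point"]),d["conf"]) for d in manip.find_in(l,p)][:3]) for l in ["knob_grip","counter","tin_a"]])
for l,z in [("knob_grip",.096),("counter",.088)]:
    for d in manip.trace(l,p)[:2]:
        m=d["pixels"].astype(np.uint8); c=max(cv2.findContours(m,0,2)[0],key=cv2.contourArea); r=cv2.minAreaRect(c)
        print(l,d["conf"],m.sum(),r,ray(p,*r[0],z))
for d in manip.trace("pin_magazine",t)[:2]:
    c=max(cv2.findContours(d["pixels"].astype(np.uint8),0,2)[0],key=cv2.contourArea); print(d["conf"],[ray(t,*b,.0)[:2] for b in cv2.boxPoints(cv2.minAreaRect(c))])
E
```

```text
t 2.85 pos [ 0.5617 -0.0723  0.2307] yawx 0.4034547889227519 z [ 0.0006  0.0009 -1.    ] j [-0.1285  0.3095  0.0844  1.3452  0.001   2.6096] F [-0.2732 -0.4155 -0.7696] gap 1.002493753554468
mag/counter pts [('knob_grip', [(array([ 0.5645, -0.0689,  0.0922]), 0.8), (array([ 0.5777, -0.1992,  0.0751]), 0.65)]), ('counter', [(array([ 0.5673, -0.0658,  0.0899]), 0.7)]), ('tin_a', [(array([ 0.6687, -0.1758,  0.0721]), 0.86), (array([ 0.5767, -0.1967,  0.0747]), 0.84), (array([ 0.4912, -0.2057,  0.0561]), 0.84)])]
knob_grip 0.9 2347 ((258.0, 174.5), (53.0, 54.0), 90.0) [ 0.5621 -0.0716  0.096 ]
counter 0.89 5771 ((258.2647399902344, 166.94119262695312), (73.73082733154297, 83.18971252441406), 14.03624439239502) [ 0.5669 -0.0698  0.088 ]
0.94 [array([ 0.8548, -0.221 ]), array([ 0.8562, -0.2732]), array([ 0.6906, -0.2769]), array([ 0.6893, -0.226 ])]
```

View pics/w1.png

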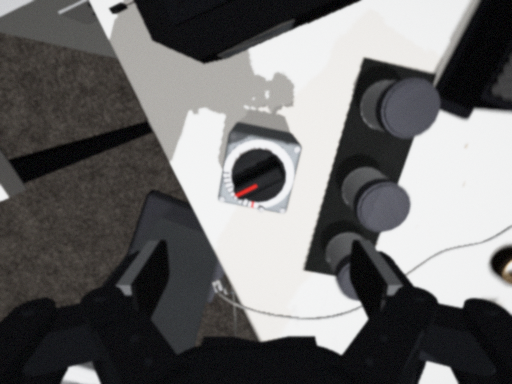

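The wrist view shows the knob at (258,175), with the red pointer line at (236–256, 184–196) and the zero mark near (250,205).

Run:
```python
from h import *
p=manip.camera("wrist"); im=p["pixels"].astype(int); t=manip.camera("top"); it=t["pixels"].astype(int)
def red(p,im,box,z,th=45):
    x0,x1,y0,y1=box; m=np.zeros(im.shape[:2],np.uint8); m[y0:y1,x0:x1]=((im[:,:,0]-im[:,:,1])>th)[y0:y1,x0:x1]
    n,lab,st,cen=cv2.connectedComponentsWithStats(m)
    for k in range(1,n):
        if st[k,4]<4: continue
        ys,xs=np.nonzero(lab==k); W=np.array([ray(p,x,y,z)[:2] for x,y in zip(xs,ys)]); c=W.mean(0); v=np.linalg.svd(W-c)[2][0]
        print(st[k,4],cen[k],c,"dir mod pi",np.arctan2(v[1],v[0])%np.pi, "c@.09",ray(p,*cen[k],.09)[:2], "len",np.ptp((W-c)@v))
red(p,im,(215,305,120,220),.119); red(t,it,(160,210,190,245),.119)
def disc(p,im,c,r):
    g=im.sum(2)/3; m=(g<90).astype(np.uint8)
print("top knob", ray(t,181.6,217.3,.096))
```

```text
130 [243.1538 184.6538] [ 0.5514 -0.0648] dir mod pi 2.445701235560231 c@.09 [ 0.5427 -0.0668] len 0.021381012668528467
19 [249.4211 199.1579] [ 0.5413 -0.0747] dir mod pi 0.19472088818899458 c@.09 [ 0.5314 -0.0779] len 0.005774785296279097
25 [176.44 219.76] [ 0.5512 -0.0653] dir mod pi 2.4683744118076434 c@.09 [ 0.554  -0.0587] len 0.017660921915000096
top knob [ 0.5591 -0.0721  0.096 ]
```

Call:
step_arm:
  motion: [0,0,0,0,0,-0.1466,0.5,0,0,0,0,0,-0.1466,0.5,0,0,0,0,0,-0.1466,0.5,0,0,0,0,0,-0.1466,0.5,0,0,0,0,0,-0.1466,0.5,0,0,0,0,0,-0.1466,0.5,0,0,0,0,0,-0.1466,0.5,0,0,0,0,0,-0.1466,0.5,0,0,0,0,0,-0.1466,0.5,0,0,0,0,0,-0.1466,0.5,0,0,0,0,0,-0.1466,0.5,0,0,0,0,0,-0.1466,0.5,0,0,0,0,0,-0.1466,0.5,0,0,0,0,0,-0.1466,0.5,0,0,0,0,0,0,0.5,0,0,0,0,0,0,0.5]

```text
time_s: 4.95
eef_pos: [0.5591, -0.0754, 0.2314]
ee_rot: [0.0, 0.34, 0.94, 0.0]
wrist_force: [0.2, -0.7, 0.8]
finger_gap: 0.5
gripper_force: 0.0
```

Run:
```python
from h import *
go([.5605,-.0725,.101])
p=manip.camera("wrist"); 
for X in ([.5605,-.0725,.119],[.5605-.023*.774,-.0725+.023*.633,.119],[.5605+.023*.774,-.0725-.023*.633,.119]):
    u=proj(p,X); print(u); cv2.circle(p["pixels"],tuple(int(round(a)) for a in u),2,(0,255,0),-1)
cv2.imwrite("pics/w2.png",p["pixels"][:,:,::-1])
```

```text
t 4.95 pos [ 0.5591 -0.0754  0.2314] yawx 2.4472421895319636 z [ 0.0001  0.0001 -1.    ] j [-0.1341  0.3057  0.0809  1.3459  0.0001  0.5603] F [ 0.1597 -0.724   0.777 ] gap 0.49989780811626716
tool cm [ 0.0748  0.3128 13.0403]
[262.2672 179.6881]
[262.1155 153.0778]
[262.4113 204.9679]
```

View pics/w2.png

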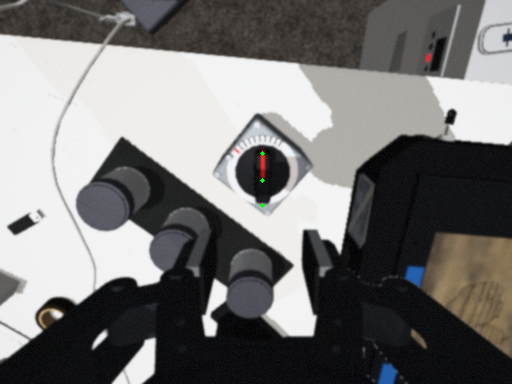

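The overlay matches: the bar is centred at (262,180) and the red line runs down column 262. I'll descend and close on it.

Call:
step_arm:
  motion: [0.07,0.31,2,0,0,0,0.5,0,0,2,0,0,0,0.5,0,0,2,0,0,0,0.5,0,0,2,0,0,0,0.5,0,0,2,0,0,0,0.5,0,0,1.5,0,0,0,0.5,0,0,1,0,0,0,0.5,0,0,0.5,0,0,0,0.5,0,0,0,0,0,0,0.5,0,0,0,0,0,0,0.1,0,0,0,0,0,0,0.1,0,0,0,0,0,0,0.1,0,0,0,0,0,0,0.1,0,0,0,0,0,0,0.1,0,0,0,0,0,0,0.1]
  grip_force: 20

```text
time_s: 6.5
eef_pos: [0.5608, -0.0727, 0.1022]
ee_rot: [0.001, 0.338, 0.941, -0.0]
wrist_force: [-2.1, -3.1, 5.8]
finger_gap: 0.164
gripper_force: 23.4
```

Run:
```python
from h import *
go([.5605,-.0725,.101]); print(manip.observe()["wrist_torque"],manip.observe()["gripper_force"])
```

```text
t 6.5 pos [ 0.5608 -0.0727  0.1022] yawx 2.4517752483674156 z [ 0.001  -0.0007 -1.    ] j [-0.1287  0.3773 -0.1548  1.0376 -0.0006  0.5612] F [-2.1491 -3.0773  5.7534] gap 0.16394441887637828
tool cm [ 0.036  -0.      0.1157]
[-0.5073  0.4421  0.0042] 23.356393575668335
```

Call:
step_arm:
  motion: [0,0,0,0,0,-0.1,0.1,0,0,0,0,0,-0.1,0.1,0,0,0,0,0,-0.1,0.1,0,0,0,0,0,-0.1,0.1,0,0,0,0,0,-0.1,0.1,0,0,0,0,0,-0.1,0.1,0,0,0,0,0,-0.1,0.1,0,0,0,0,0,-0.08,0.1,0,0,0,0,0,0,0.1,0,0,0,0,0,0,0.1]

```text
time_s: 7.5
eef_pos: [0.561, -0.072, 0.1022]
ee_rot: [0.001, -0.045, 0.999, 0.0]
wrist_force: [-1.3, 1.2, 6.5]
finger_gap: 0.156
gripper_force: 23.3
```

Run:
```python
from h import *
state(); print(manip.observe()["wrist_torque"],manip.observe()["gripper_force"])
```

```text
t 7.5 pos [ 0.561  -0.072   0.1022] yawx -3.0506581293124015 z [ 0.0013  0.0008 -1.    ] j [-0.1281  0.3774 -0.1547  1.0375  0.001  -0.2191] F [-1.3303  1.1781  6.5335] gap 0.15583450144337693
[0.3285 0.3435 0.0937] 23.319458663463593
```

Call:
step_arm:
  motion: [0,0,0,0,0,-0.03,0.1,0,0,0,0,0,-0.03,0.1,0,0,0,0,0,-0.03,0.1,0,0,0,0,0,0,0.1]

```text
time_s: 7.9
eef_pos: [0.561, -0.0719, 0.1022]
ee_rot: [0.001, -0.091, 0.996, 0.0]
wrist_force: [-1.7, 1.0, 5.5]
finger_gap: 0.155
gripper_force: 23.3
```

Run:
```python
from h import *
state(); print(manip.observe()["wrist_torque"],manip.observe()["gripper_force"])
```

```text
t 7.9 pos [ 0.561  -0.0719  0.1022] yawx -2.95977691275961 z [ 0.0013  0.0009 -1.    ] j [-0.1281  0.3774 -0.1547  1.0375  0.0011 -0.3099] F [-1.655   1.0286  5.4575] gap 0.15512616942027826
[0.4075 0.3489 0.0424] 23.338147401809692
```

Call:
step_arm:
  motion: [0,0,0,0,0,-0.03,0.1,0,0,0,0,0,-0.03,0.1,0,0,0,0,0,0,0.1]

```text
time_s: 8.2
eef_pos: [0.561, -0.0719, 0.1022]
ee_rot: [0.001, -0.12, 0.993, 0.0]
wrist_force: [-2.0, 1.5, 6.2]
finger_gap: 0.154
gripper_force: 31.7
```

Run:
```python
from h import *
state(); print(manip.observe()["wrist_torque"],manip.observe()["gripper_force"])
```

```text
t 8.2 pos [ 0.561  -0.0719  0.1022] yawx -2.900926752640439 z [ 0.0015  0.0011 -1.    ] j [-0.1282  0.3773 -0.1546  1.0375  0.0013 -0.3689] F [-2.0165  1.5198  6.1535] gap 0.15385399275041464
[ 0.4623  0.3517 -0.8188] 31.67096436023712
```

The torque has jumped to -0.82 N m, so the knob is at the stop. I'll release, rise and check.

Call:
step_arm:
  motion: [0,0,0,0,0,0,0.5,0,0,0,0,0,0,0.5,0,0,0,0,0,0,0.5,0,0,0,0,0,0,0.5,0,0,-2,0,0,0,0.5,0,0,-3,0,0,0,0.5,0,0,-4,0,0,0,1,0,0,-3,0,0,0,1,0,0,-1,0,0,0,1,0,0,0,0,0,0,1]

```text
time_s: 9.2
eef_pos: [0.5613, -0.0724, 0.2325]
ee_rot: [0.001, -0.12, 0.993, -0.0]
wrist_force: [-0.2, -0.6, -1.1]
finger_gap: 1.002
gripper_force: 0.0
```

Run:
```python
from h import *
state()
p=manip.camera("wrist"); im=p["pixels"]
c=proj(p,[.561,-.072,.1]).astype(int); print(c)
a=cv2.resize(im[c[1]-50:c[1]+50,c[0]-60:c[0]+60],None,fx=5,fy=5,interpolation=cv2.INTER_CUBIC); cv2.imwrite("pics/w3.png",a[:,:,::-1])
for d in manip.trace("tin_a",p)[:4]:
    m=d["pixels"].astype(np.uint8); print(d["conf"],m.sum(),[np.round(x["point"],4) for x in manip.find_in("tin_a",p)] if 0 else "")
print([(np.round(x["point"],4),round(x["conf"],2)) for x in manip.find_in("tin_a",p)])
t=manip.camera("top")
# lid centres: Hough-ish by fitting the near-black lid from top
for u,v in ((231,175),(240,213),(247,247)): print(ray(t,u,v,.074))
print([(np.round(x["point"],4),round(x["conf"],2)) for x in manip.find_in("tin_a",t)])
```

```text
t 9.2 pos [ 0.5613 -0.0724  0.2325] yawx -2.9009608602385635 z [ 0.0026 -0.0002 -1.    ] j [-0.1284  0.3067  0.0851  1.3466  0.0001 -0.369 ] F [-0.192  -0.6423 -1.0629] gap 1.0023344151392424
[259 173]
0.9 2515 
0.64 3440 
[(array([ 0.5633, -0.2003,  0.0753]), 0.74), (array([ 0.4834, -0.2184,  0.077 ]), 0.61), (array([ 0.6552, -0.1816,  0.0722]), 0.57)]
[ 0.6641 -0.1871  0.074 ]
[ 0.5697 -0.2088  0.074 ]
[ 0.4877 -0.2251  0.074 ]
[(array([ 0.5702, -0.208 ,  0.0774]), 0.96), (array([ 0.6655, -0.1818,  0.0736]), 0.92), (array([ 0.4809, -0.2249,  0.0759]), 0.68), (array([ 0.5494, -0.0839,  0.0883]), 0.36)]
```

View pics/w3.png

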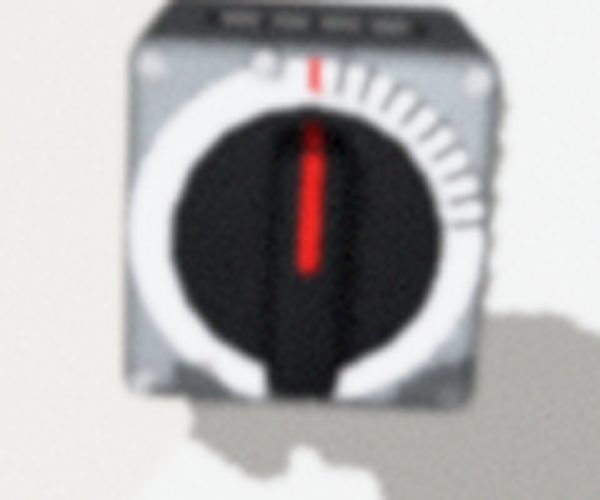

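The knob is on zero: the pointer line at (308–312, 120–270) lines up with the red mark at (316,75). Next is the middle tin, and the gripper yaw already suits the row.

Run:
```python
from h import *
go([.568,-.206,.028])
```

```text
t 9.45 pos [ 0.5599 -0.0722  0.2297] yawx -2.900991206644296 z [-0.0026  0.0005 -1.    ] j [-0.1284  0.3091  0.0814  1.3458  0.0001 -0.369 ] F [-0.1842 -0.1125  0.6247] gap 0.9968197094422552
tool cm [  2.3506 -13.2071  20.1621]
```

Call:
step_arm:
  motion: [0.4,-2.2,0,0,0,0,1,0.4,-2.2,0,0,0,0,1,0.4,-2.2,0,0,0,0,1,0.4,-2.2,0,0,0,0,1,0.4,-2.2,0,0,0,0,1,0.35,-2.2,0,0,0,0,1,0,0,2,0,0,0,1,0,0,3,0,0,0,1,0,0,2,0,0,0,1,0,0,0,0,0,0,1,0,0,0,0,0,0,1]

```text
time_s: 10.55
eef_pos: [0.5689, -0.206, 0.161]
ee_rot: [-0.001, -0.12, 0.993, 0.0]
wrist_force: [0.8, -0.1, 1.5]
finger_gap: 1.003
gripper_force: 0.0
```

Run:
```python
from h import *
e,R=state(); p=manip.camera("wrist"); im=p["pixels"]
for d in manip.find_in("tin_a",p): print(np.round(d["point"],4),d["conf"])
for z in (.074,):
    for k in range(24):
        u=proj(p,[.568+.028*np.cos(k*np.pi/12),-.206+.028*np.sin(k*np.pi/12),z]); cv2.circle(im,tuple(int(round(a)) for a in u),1,(0,255,0),-1)
cv2.imwrite("pics/w4.png",im[:,:,::-1])
```

```text
t 10.55 pos [ 0.5689 -0.206   0.161 ] yawx -2.9009494328757754 z [-0.0014  0.0006 -1.    ] j [-0.3474  0.4052  0.0493  1.2165  0.0001 -0.5881] F [ 0.799  -0.1154  1.5369] gap 1.0025358383790652
[ 0.5635 -0.2074  0.0767] 0.9
[ 0.4861 -0.2293  0.0797] 0.87
[ 0.6543 -0.1847  0.0725] 0.6
```

View pics/w4.png

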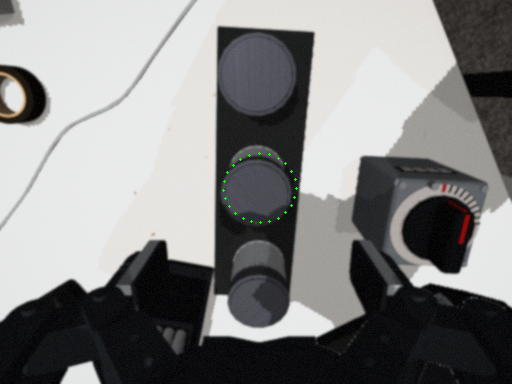

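The lid sits at (257,191), against a predicted (260,188). I'll make that 2 mm correction, descend, grip and lift.

Call:
step_arm:
  motion: [0,-0.2,2.5,0,0,0,1,0,0,2.5,0,0,0,1,0,0,2.5,0,0,0,1,0,0,2.5,0,0,0,1,0,0,2,0,0,0,1,0,0,1.3,0,0,0,1,0,0,0,0,0,0,1,0,0,0,0,0,0,0.5,0,0,0,0,0,0,0.5,0,0,0,0,0,0,0.5,0,0,0,0,0,0,0.5,0,0,0,0,0,0,0.5,0,0,0,0,0,0,0.5]
  grip_force: 45

```text
time_s: 11.95
eef_pos: [0.5707, -0.2083, 0.03]
ee_rot: [0.001, -0.12, 0.993, -0.0]
wrist_force: [-0.8, 0.7, 6.2]
finger_gap: 0.656
gripper_force: 47.8
```

Call:
step_arm:
  motion: [0,0,-0.5,0,0,0,0.5,0,0,-1,0,0,0,0.5,0,0,-1.5,0,0,0,0.5,0,0,-1.5,0,0,0,0.5,0,0,-1,0,0,0,0.5,0,0,-0.5,0,0,0,0.5,0,0,0,0,0,0,0.5,0,0,0,0,0,0,0.5,0,0,0,0,0,0,0.5]

```text
time_s: 12.85
eef_pos: [0.5692, -0.2079, 0.0876]
ee_rot: [-0.001, -0.12, 0.993, 0.0]
wrist_force: [-1.2, -0.3, -2.4]
finger_gap: 0.658
gripper_force: 48.1
```

```bash
cat >> h.py <<'E'
def weigh():
    F=[]
    for k in range(8): F.append(manip.observe()["wrist_force"]); manip.camera("wrist")
    F=np.array(F); print("F mean",F.mean(0),"sd",F.std(0))
E
python3 - <<'E'
from h import *
weigh(); state()
E
```

```text
F mean [ 0.0791 -0.058  -2.231 ] sd [0.6198 0.418  0.3705]
t 13.25 pos [ 0.5696 -0.2081  0.0882] yawx -2.901001386379063 z [-0.0002  0.0001 -1.    ] j [-0.3503  0.4533 -0.0688  1.0489  0.     -0.5908] F [ 0.309   0.6587 -1.5205] gap 0.6547075314928333
```

That is about 0.23 kg, so the middle tin is light. I'll set it back down and rise.

Call:
step_arm:
  motion: [0,0,1,0,0,0,0.5,0,0,1.5,0,0,0,0.5,0,0,1.5,0,0,0,0.5,0,0,1,0,0,0,0.5,0,0,0.5,0,0,0,0.5,0,0,0.3,0,0,0,0.5,0,0,0.15,0,0,0,0.5,0,0,0,0,0,0,0.5,0,0,0,0,0,0,0.5,0,0,0,0,0,0,1,0,0,0,0,0,0,1,0,0,0,0,0,0,1,0,0,0,0,0,0,1,0,0,-2,0,0,0,1,0,0,-3,0,0,0,1,0,0,-4,0,0,0,1,0,0,-4,0,0,0,1,0,0,0,0,0,0,1,0,0,0,0,0,0,1]

```text
time_s: 15.15
eef_pos: [0.5703, -0.2083, 0.1596]
ee_rot: [0.001, -0.12, 0.993, -0.0]
wrist_force: [-0.4, -0.5, 0.2]
finger_gap: 1.001
gripper_force: 0.0
```

Run:
```python
from h import *
e,R=state(); p=manip.camera("wrist"); im=p["pixels"]
cv2.imwrite("pics/w5.png",im[:,:,::-1])
print("near lid guess",ray(p,257,75,.074))
for d in manip.find_in("tin_a",p): print(np.round(d["point"],4),d["conf"])
```

```text
t 15.15 pos [ 0.5703 -0.2083  0.1596] yawx -2.901016474119825 z [ 0.002  -0.0007 -1.    ] j [-0.3503  0.4066  0.0481  1.2102  0.0001 -0.5908] F [-0.3908 -0.4834  0.1775] gap 1.0008805350909316
near lid guess [ 0.4894 -0.23    0.074 ]
[ 0.6557 -0.1864  0.0717] 0.89
[ 0.5632 -0.2098  0.0743] 0.86
[ 0.4837 -0.2272  0.0782] 0.85
[ 0.486  -0.4473  0.0102] 0.4
```

View pics/w5.png

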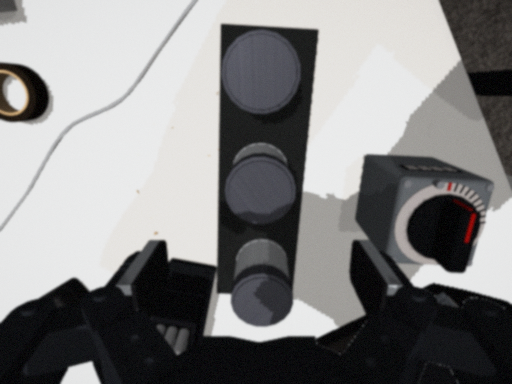

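The middle tin is back upright with its lid at (260,189), and the near tin's lid is at (261,72).

Run:
```python
from h import *
p=manip.camera("wrist")
a=ray(p,261,72,.074);b=ray(p,260,189,.074);c=ray(p,262,301,.074); print(a,b,c)
X=np.array([.570,-.208,.074])+a-b; X[2]=.028; print(X); go(X)
```

```text
[ 0.4854 -0.2272  0.074 ] [ 0.5671 -0.2078  0.074 ] [ 0.6648 -0.1819  0.074 ]
[ 0.4883 -0.2274  0.028 ]
t 15.3 pos [ 0.5689 -0.2078  0.1573] yawx -2.901010978556551 z [-0.0022  0.0009 -1.    ] j [-0.3503  0.4088  0.0456  1.21    0.0001 -0.5909] F [0.4112 0.2168 0.3831] gap 0.9998461596114464
tool cm [ 8.2714 -0.0042 12.9491]
```

Call:
step_arm:
  motion: [2,0,0,0,0,0,1,2.5,0,0,0,0,0,1,2.5,0,0,0,0,0,1,1.4,0,0,0,0,0,1,0,0,0,0,0,0,1,0,0,2.5,0,0,0,1,0,0,2.5,0,0,0,1,0,0,2.5,0,0,0,1,0,0,2.5,0,0,0,1,0,0,2,0,0,0,1,0,0,1,0,0,0,1,0,0,0,0,0,0,1,0,0,0,0,0,0,0.5,0,0,0,0,0,0,0.5,0,0,0,0,0,0,0.5,0,0,0,0,0,0,0.5,0,0,0,0,0,0,0.5,0,0,0,0,0,0,0.5]

```text
time_s: 17.1
eef_pos: [0.4891, -0.2284, 0.0301]
ee_rot: [0.001, -0.12, 0.993, -0.0]
wrist_force: [0.3, 0.8, 6.1]
finger_gap: 0.649
gripper_force: 48.9
```

Call:
step_arm:
  motion: [0,0,-0.5,0,0,0,0.5,0,0,-1,0,0,0,0.5,0,0,-1.5,0,0,0,0.5,0,0,-1.5,0,0,0,0.5,0,0,-1,0,0,0,0.5,0,0,-0.5,0,0,0,0.5,0,0,0,0,0,0,0.5,0,0,0,0,0,0,0.5,0,0,0,0,0,0,0.5]

```text
time_s: 18.0
eef_pos: [0.4877, -0.2279, 0.0882]
ee_rot: [-0.0, -0.12, 0.993, 0.0]
wrist_force: [0.3, 0.3, -2.4]
finger_gap: 0.653
gripper_force: 48.1
```

Run:
```python
from h import *
weigh(); state()
```

```text
F mean [-0.0903  0.0633 -2.1316] sd [0.3956 0.3262 0.3732]
t 18.4 pos [ 0.4881 -0.2281  0.0887] yawx -2.901000414294721 z [-0.0002  0.0002 -1.    ] j [-0.4372  0.3481 -0.2396  0.9833  0.0001 -0.6778] F [-0.0019 -0.1001 -2.1185] gap 0.653282789458417
```

This one is light too (0.22 kg). I'll set it back and go above the far tin.

Call:
step_arm:
  motion: [0,0,1,0,0,0,0.5,0,0,1.5,0,0,0,0.5,0,0,1.5,0,0,0,0.5,0,0,1,0,0,0,0.5,0,0,0.5,0,0,0,0.5,0,0,0.3,0,0,0,0.5,0,0,0.15,0,0,0,0.5,0,0,0,0,0,0,0.5,0,0,0,0,0,0,0.5,0,0,0,0,0,0,1,0,0,0,0,0,0,1,0,0,0,0,0,0,1,0,0,0,0,0,0,1,0,0,-2,0,0,0,1,0,0,-3,0,0,0,1,0,0,-4,0,0,0,1,0,0,-4,0,0,0,1,0,0,-4,0,0,0,1,0,0,0,0,0,0,1]

```text
time_s: 20.3
eef_pos: [0.4905, -0.2292, 0.2046]
ee_rot: [0.004, -0.12, 0.993, -0.002]
wrist_force: [1.6, -0.3, 0.1]
finger_gap: 1.001
gripper_force: 0.0
```

Call:
step_arm:
  motion: [-2,0,0,0,0,0,1,-2.5,0,0,0,0,0,1,-2.5,0,0,0,0,0,1,-1.5,0,0,0,0,0,1,0,0,0,0,0,0,1,0,0,0,0,0,0,1]

```text
time_s: 20.9
eef_pos: [0.5701, -0.2077, 0.1984]
ee_rot: [-0.001, -0.12, 0.993, 0.0]
wrist_force: [0.1, -0.4, -0.6]
finger_gap: 1.001
gripper_force: 0.0
```

Run:
```python
from h import *
state(); p=manip.camera("wrist"); t=manip.camera("top"); im=p["pixels"]
cv2.imwrite("pics/w6.png",im[:,:,::-1])
for l in ("tin_a","pin_magazine"):
  for d in manip.find_in(l,p): print(l,np.round(d["point"],4),d["conf"])
for X in ([.4883,-.228,.074],[.570,-.208,.074]): print(proj(p,X))
```

```text
t 20.9 pos [ 0.5701 -0.2077  0.1984] yawx -2.90061178428529 z [-0.0015  0.0004 -1.    ] j [-0.3494  0.392   0.1259  1.3063 -0.0001 -0.5903] F [ 0.0668 -0.3568 -0.5505] gap 1.0010496358382281
tin_a [ 0.4851 -0.2278  0.0794] 0.97
tin_a [ 0.5658 -0.2078  0.0735] 0.9
pin_magazine [ 0.7114 -0.2468  0.0692] 0.66
[259.0335  76.6685]
[258.9162 176.7102]
```

View pics/w6.png

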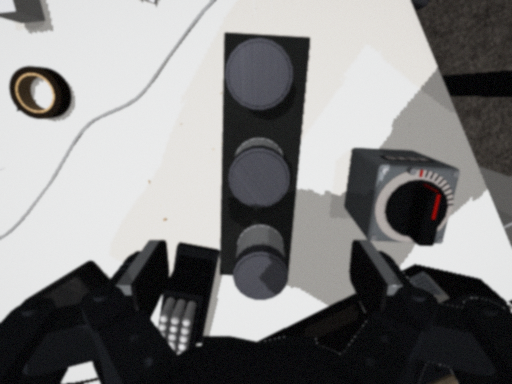

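The tins are all upright, with the far lid at (260,276). The magazine's near end runs from about (178,243) to (219,248).

Run:
```python
from h import *
e,R=state(); p=manip.camera("wrist")
c=ray(p,260,276,.074); b=ray(p,259,178,.074); print(c,b)
X=c+([.570,-.208,.074]-b)*.6; X[2]=.034; print("tin",X)
for u,v,z in ((178,243,0),(219,248,0),(178,262,.07),(216,264,.07),(214,300,.07)):
    w=ray(p,u,v,z); print((u,v,z),w,"rel tin, tool mm",1000*(R.T@(w-X)))
go(X)
```

```text
t 21.1 pos [ 0.5699 -0.2081  0.1994] yawx -2.9016076635866606 z [-0.0002  0.0001 -1.    ] j [-0.3501  0.3904  0.126   1.3066 -0.     -0.5901] F [0.1207 0.0718 0.3323] gap 1.0012716511537376
[ 0.6691 -0.1831  0.074 ] [ 0.5713 -0.208   0.074 ]
tin [ 0.6683 -0.1831  0.034 ]
(178, 243, 0) [ 0.6954 -0.2793  0.    ] rel tin, tool mm [ -3.4816 -99.9609  33.9886]
(219, 248, 0) [ 0.6902 -0.2294  0.    ] rel tin, tool mm [-10.2905 -50.2116  33.9928]
(178, 262, 0.07) [ 0.6754 -0.265   0.07  ] rel tin, tool mm [ 12.5228 -81.3464 -36.0066]
(216, 264, 0.07) [ 0.6687 -0.2281  0.07  ] rel tin, tool mm [ 10.2758 -43.8393 -36.003 ]
(214, 300, 0.07) [ 0.7106 -0.2217  0.07  ] rel tin, tool mm [-31.9285 -47.6162 -36.0107]
t 21.15 pos [ 0.57   -0.2081  0.1995] yawx -2.901577222642057 z [ 0.  0. -1.] j [-0.35    0.3904  0.1262  1.3066  0.     -0.5901] F [0.5783 0.3986 0.8942] gap 0.9989523585366312
tool cm [-10.1373   0.098   16.552 ]
```

The magazine would obstruct a straight grasp, so I'll turn the gripper about 50° to bring its fingers into the free gaps.

Call:
step_arm:
  motion: [0,0,0,0,0,0.145,1,0,0,0,0,0,0.145,1,0,0,0,0,0,0.145,1,0,0,0,0,0,0.145,1,0,0,0,0,0,0.145,1,0,0,0,0,0,0.145,1,-1.6,1.95,0,0,0,0,1,-1.6,1.95,0,0,0,0,1,-1.6,1.95,0,0,0,0,1,-1.6,1.95,0,0,0,0,1,0,0,0,0,0,0,1,0,0,0,0,0,0,1]

```text
time_s: 22.35
eef_pos: [0.668, -0.1825, 0.1989]
ee_rot: [-0.0, 0.309, 0.951, -0.0]
wrist_force: [-0.3, -1.0, 0.1]
finger_gap: 1.004
gripper_force: 0.0
```

Run:
```python
from h import *
go([.6685,-.183,.039]); p=manip.camera("wrist"); t=manip.camera("top"); im=p["pixels"]
for l in ("tin_a","pin_magazine"):
  for d in manip.find_in(l,p): print(l,np.round(d["point"],4),d["conf"])
for k in range(24):
    u=proj(p,[.6685+.028*np.cos(k*np.pi/12),-.183+.028*np.sin(k*np.pi/12),.074]); cv2.circle(im,tuple(int(round(a)) for a in u),1,(0,255,0),-1)
cv2.imwrite("pics/w7.png",im[:,:,::-1])
```

```text
t 22.35 pos [ 0.668  -0.1825  0.1989] yawx 2.5124029480358203 z [-0.0008  0.0002 -1.    ] j [-0.2667  0.5472  0.3847  1.4092 -0.      0.3625] F [-0.2681 -0.9587  0.0765] gap 1.0036114216527283
tool cm [-0.0834 -0.0068 15.9898]
tin_a [ 0.4934 -0.2268  0.0781] 0.75
tin_a [ 0.6655 -0.1799  0.0726] 0.64
tin_a [ 0.5691 -0.2036  0.0731] 0.58
pin_magazine [ 0.7445 -0.2353  0.0776] 0.78
```

View pics/w7.png

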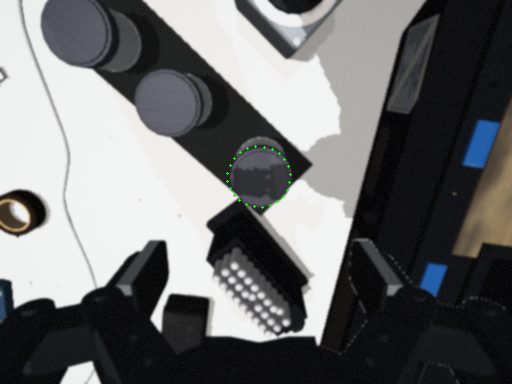

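The tin is centred under the gripper, with its lid at (260,177). The fingers have free space on both sides, so I'll descend.

Call:
step_arm:
  motion: [-0.05,0,2,0,0,0,1,0,0,2,0,0,0,1,0,0,2,0,0,0,1,0,0,2,0,0,0,1,0,0,1,0,0,0,1,0,0,0,0,0,0,1]

```text
time_s: 23.15
eef_pos: [0.6675, -0.1828, 0.1082]
ee_rot: [-0.001, 0.31, 0.951, -0.0]
wrist_force: [1.0, 0.4, 0.6]
finger_gap: 1.004
gripper_force: 0.0
```

Call:
step_arm:
  motion: [0,0,1.5,0,0,0,1,0,0,1.5,0,0,0,1,0,0,1.5,0,0,0,1,0,0,1.5,0,0,0,1,0,0,1,0,0,0,1,0,0,0,0,0,0,1,0,0,0,0,0,0,0.5,0,0,0,0,0,0,0.5,0,0,0,0,0,0,0.5,0,0,0,0,0,0,0.5,0,0,0,0,0,0,0.5,0,0,0,0,0,0,0.5]
  grip_force: 60

```text
time_s: 24.35
eef_pos: [0.67, -0.1826, 0.0411]
ee_rot: [0.002, 0.309, 0.951, 0.0]
wrist_force: [0.7, 2.3, 5.1]
finger_gap: 0.647
gripper_force: 64.7
```

Call:
step_arm:
  motion: [0,0,-0.5,0,0,0,0.5,0,0,-1,0,0,0,0.5,0,0,-1.5,0,0,0,0.5,0,0,-1.5,0,0,0,0.5,0,0,-1.5,0,0,0,0.5,0,0,-1.5,0,0,0,0.5,0,0,-1.5,0,0,0,0.5,0,0,-1.5,0,0,0,0.5,0,0,-1.5,0,0,0,0.5,0,0,-1.5,0,0,0,0.5,0,0,-1.5,0,0,0,0.5,0,0,-1.5,0,0,0,0.5,0,0,-1.5,0,0,0,0.5,0,0,-1,0,0,0,0.5,0,0,-0.5,0,0,0,0.5,0,0,0,0,0,0,0.5,0,0,0,0,0,0,0.5,0,0,0,0,0,0,0.5,0,0,0,0,0,0,0.5]

```text
time_s: 26.25
eef_pos: [0.6684, -0.1827, 0.2336]
ee_rot: [-0.001, 0.31, 0.951, 0.0]
wrist_force: [0.2, -0.4, -7.0]
finger_gap: 0.648
gripper_force: 65.1
```

Run:
```python
from h import *
weigh(); state(); s=manip.camera("side"); t=manip.camera("top"); cv2.imwrite("pics/side9.png",np.hstack([s["pixels"][60:300,100:420],t["pixels"][60:300,100:420]])[:,:,::-1])
for d in manip.find_in("tin_a",s): print(np.round(d["point"],4),d["conf"])
```

```text
F mean [ 0.052  -0.1452 -6.5388] sd [0.5943 0.3205 0.7168]
t 26.65 pos [ 0.6687 -0.1828  0.2343] yawx 2.5122123066648965 z [ 0.      0.0001 -1.    ] j [-0.2668  0.5441  0.4686  1.4953  0.0001  0.3625] F [-0.581  -0.4901 -7.1982] gap 0.6455236827947303
[ 0.6505 -0.2041  0.2289] 0.86
[ 0.4746 -0.2485  0.0509] 0.67
```

View pics/side9.png

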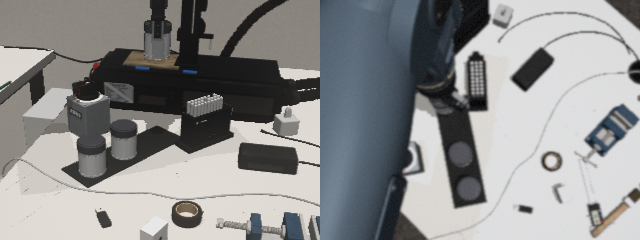

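The side view shows the 0.67 kg tin held upright at (157,40). The two light tins stand upright on the mat at (92,155) and (123,140), and nothing else has moved.

```bash
python3 -c "
from h import *
print(manip.job_done())"
```

```text
the job is handed in; nothing more can be done
None
```

The knob is back at its zero stop, and the heaviest tin (the far one, about 0.67 kg) is held upright about 20 cm above the desk. The two lighter tins (about 0.23 and 0.22 kg) are back upright on the mat, and the job is handed in.

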